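Swing the square die over its anvil

TASK

On the leather bench stands a four-armed die turret that turns round and round without stops. Turn it by the wooden bar on its hub, the shorter way round, until the square die stands centred over the square anvil block (not the round one), then let go and leave it standing still.

Things in the scene. Friction and masses are not known exactly. Their poses are not given: they have to be found in the camera images.
- turret (a joint): Turret angle in rad about its upright axis, growing counter-clockwise seen from above. Continuous: no stops, it reads on past 6.28 or below 0. Starts between 2.8 and 3.5. Light friction (about 0.1 N m), no spring, no clicks: it stays where it is left. Four steel arms 90 degrees apart, each 105 mm long, 20 mm wide, tops 69 mm above the table, carry the dies.
- turret_grip (a point): Point on the turret's upright axis, 100 mm above the table, inside the wooden grip bar on the hub. Bar: 60 mm long, 16 mm thick, 40 mm high (78 to 118 mm above the table), centred on the axis, its length along the line from the axis to the square die. The point turns with the turret; its -x axis points to the square die.
- square_die (a point): Centre of the top of the square die: a dark steel square block 30 x 30 mm, 34 mm high, at the end of one turret arm, 100 mm from the axis; its top is 78 mm above the table. The other three arms carry round dies 24, 20 and 16 mm in diameter, as high. It moves on a circle about the axis.
- square_anvil: Fixed plain steel block 46 x 46 x 28 mm on the turret's round grey plate (280 mm across, 12 mm thick), centre 100 mm from the turret axis; dies pass 4 mm above it. Origin: centre of its underside, 12 mm above the table. A round anvil, 48 mm across, as high, stands a quarter turn away on either side. The square die starts between the two, 0.45 to 1.1 rad from this one by the shorter way.

How it is judged:
At the end, for the whole second after the job is handed in: The centre of the square die stands within 16 mm of the centre of the square anvil, seen from above (about 9 degrees of turn), and the turret is at rest (horizontal distance between square_die and square_anvil below 0.016 m and velocity of joint turret between -0.05 and 0.05 rad/s); the robot touches nothing.
It fails at once if the square die was taken the long way round (turned past 86 degrees either side of the middle between the two anvils) (value of joint turret below 1.64159 rad or value of joint turret above 4.64159 rad).
It also fails if it takes over 32 s, if anything falls off the work surface, if the arm or the gripper's body presses on something with over 40 N, if the wrist force passes 120 N, or if a joint passes its speed limit or range.

ROBOT

A 7-joint arm with a two-finger parallel gripper is mounted at the origin on the work surface. World frame = base frame: x ahead of the robot, y to its left, z up, the work surface at z = 0. Lengths are in m, angles in rad, forces in N, time in s.
With the tool pointing down it reaches from about 0.4 to 0.875 m from the base axis. Payload 6.5 kg.
Tool frame: the origin (TCP) lies on the front face of the gripper's body, between the roots of the fingers; the fingertips stand 73 mm ahead of it and the grasp point (between the pads) lies 54 mm ahead of it; y points along the fingers, z is the direction in which the jaws open and shut, and the axes are right-handed (so a half turn about y gives the same grasp; the last joint's range is limited). The gripper opens to 85 mm and grips with 20 to 120 N. Pads are 22 mm wide; open, the fingers measure 114 mm over their backs; the gripper's body (76 mm by 85 mm) begins 54 mm behind the grasp point. The pads swing forward as they close: fully open they stand 13 mm farther back than shut.
Start: joints at [-1.402, 0.536, -0.004, 1.538, 0.003, 1.067, -0.071], TCP at [0.151, 0.632, 0.304] pointing down, gripper open.
Joint ranges: [-2.7, 2.7], [-0.37, 2.16], [-1.27, 1.26], [0.24, 2.4], [-1.31, 4.45], [0.19, 1.91], [-2.76, 2.76]. Speed limits (rad/s): [2.39, 2.39, 3.14, 3.14, 3.14, 3.14, 3.14].

INTERFACE

Orientations are given as a unit quaternion [x, y, z, w].
In Python, from rig import ctrl gives the robot as it stands. The module is installed in compiled form; this text tells all that it offers.
- The arm moves only by the tool apply_moves, never from a script. Its argument "moves" is a list of rows, each a list of 7 numbers: the shift along the tool's x, y, z in units of 50 mm (1.0 is 50 mm), then the turn, a rotation vector about the tool's x, y, z in units of 6 degrees (1.0 is 6 degrees), then the opening, from 0 (shut) to 1 (fully open). In form: [[dx, dy, dz, wx, wy, wz, hand], ...]. A call has exactly 8 rows; each row shifts and turns the pose as measured when the row begins, along the tool's axes as they then stand; what a row does not reach is not made up. A row lasts 1/10 s, in which the tool goes at most 50 mm and 8.59 degrees, less where a joint would pass 70% of its speed; a pose out of reach is approached as far as the arm can. A call is refused whole if a number of a shift passes 1 or a number of a turn 1, either way. A call with a gripper value outside its range is refused whole. The fingers move at their own pace and stop on an object; "newtons" is the grip in N (left out, the last holds). Time passes only in rows, so rows that do not move let the fingers close, or fill a call up. It gives the time, the measured TCP pose, the force and the opening at its end, in the units of the state.
- ctrl.get_state(): the state, without advancing time (a new reading comes with each control period).
- ctrl.grab_frame(name): name is "scene" or "top" or "wrist"; returns a dict with "frame" (384x512x3 uint8, blue, green, red), "camera_matrix" (3x3 intrinsics, pixels), "T" (4x4, takes a point from camera to world coordinates). Camera axes: x right, y down, z forward; pixel columns grow to the right and rows downward; lengths in m; the calibration is good to about 2 mm. A picture is of the moment at which its call begins. There is no depth.
- ctrl.hand_in(): hands the job in, once; it reports no verdict.
The state is a dict: "time_s": time; "joint_pos": joint angles; "qd": joint speeds; "effort": joint torques, N m; "ee_pos": TCP position; "orientation": TCP orientation; "ft_force": force on the tool from outside, world axes, zero at the start; "moment": the same for the moment, N m; "grip_width": opening from 0.0 (shut) to 1.0 (fully open).
Only numpy, scipy, OpenCV 4.12 (cv2) and the standard library are available. Lean on these libraries where they do the work, as an engineer would, in place of code of your own. Each camera call takes 0.05 s, during which the arm holds its last target.

## Working session

There is one attempt and no reset: what is moved stays moved. The work goes in short steps, Python scripts to look and compute and a tool call to move; the robot and the scene stay as the last step left them, time stands still between calls to the robot, and variables do not carry over. Pictures are saved under pics/ and viewed, and the job is handed in when it is done.

Besides the shell and the picture viewer there is one more tool, called after "Emit:" as name(argument=value, ...) on one line, values as JSON. apply_moves: Moves the arm, as the interface text tells. Its arguments: {"type":"object","properties":{"moves":{"type":"array"},"newtons":{"type":"number"}},"required":["moves"]}

```bash
mkdir -p pics
python3 - <<'E'
from rig import ctrl
import cv2,numpy as np
np.set_printoptions(precision=4,suppress=True)
print(ctrl.get_state())
for n in("top","scene"):
    f=ctrl.grab_frame(n); cv2.imwrite(f"pics/{n}0.png",f["frame"]); print(n,f["camera_matrix"],f["T"])
    np.savez(f"{n}0.npz",K=f["camera_matrix"],T=f["T"])
E
```

```text
{'time_s': 0.0, 'joint_pos': array([-1.4022,  0.5372, -0.0044,  1.5389,  0.0026,  1.0673, -0.0712]), 'qd': array([ 0.0012, -0.0013, -0.0008, -0.0005,  0.0001,  0.    , -0.    ]), 'effort': array([ -0.0002, -58.3411,   1.0485, -25.9108,   0.0124,   0.0094,
        -0.    ]), 'ee_pos': array([0.1511, 0.6317, 0.303 ]), 'orientation': array([ 0.7029, -0.0828,  0.0828, -0.7016]), 'ft_force': array([-0.407 , -0.6164,  1.3003]), 'moment': array([ 0.0136,  0.0001, -0.0347]), 'grip_width': 1.0035030151961488}
top [[406.6739   0.     256.4884]
 [  0.     406.6739 184.9177]
 [  0.       0.       1.    ]] [[-0.0084 -0.9929  0.1188  0.4677]
 [-0.9999  0.0094  0.0074  0.0111]
 [-0.0084 -0.1188 -0.9929  0.7391]
 [ 0.      0.      0.      1.    ]]
scene [[466.4135   0.     253.4881]
 [  0.     466.4135 184.1041]
 [  0.       0.       1.    ]] [[ 0.7359  0.5758 -0.3563  0.7727]
 [ 0.6771 -0.6231  0.3915 -0.2421]
 [ 0.0034 -0.5294 -0.8484  0.6475]
 [ 0.      0.      0.      1.    ]]
```

View pics/top0.png

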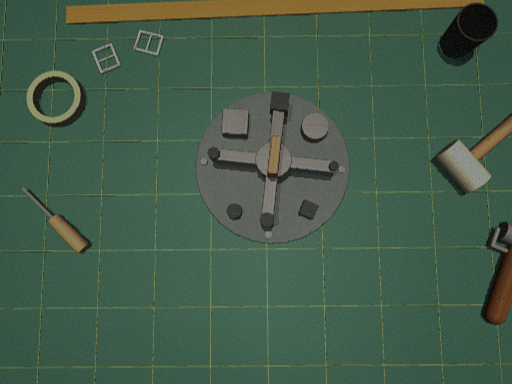

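View pics/scene0.png

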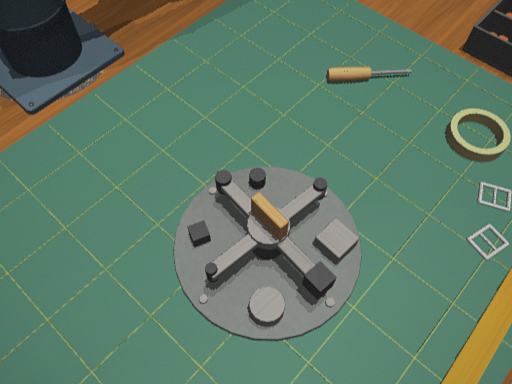

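The top view shows the square die at about (280,103), the square anvil at (235,123), the round anvil at (315,126) and the bar at (274,156). I'll zoom in to measure.

```bash
cat > h.py <<'E'
import numpy as np,cv2
np.set_printoptions(precision=4,suppress=True)
def px2w(u,v,z,K,T):
    d=T[:3,:3]@np.linalg.solve(K,[u,v,1.]); o=T[:3,3]
    return (o+d*(z-o[2])/d[2])[:2]
def w2px(p,K,T):
    c=T[:3,:3].T@(np.asarray(p,float)-T[:3,3]); q=K@c; return q[:2]/q[2]
E
python3 - <<'E'
from h import *
im=cv2.imread("pics/top0.png")[85:250,190:355]
cv2.imwrite("pics/topz.png",cv2.resize(im,None,fx=3.6,fy=3.6,interpolation=cv2.INTER_CUBIC))
im=cv2.imread("pics/scene0.png")[155:345,160:375]
cv2.imwrite("pics/scz.png",cv2.resize(im,None,fx=3,fy=3,interpolation=cv2.INTER_CUBIC))
E
```

```text
(no output)
```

View pics/topz.png

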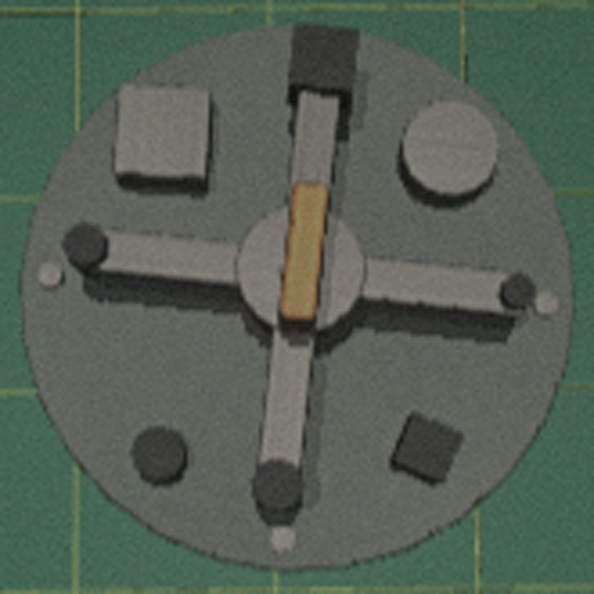

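View pics/scz.png

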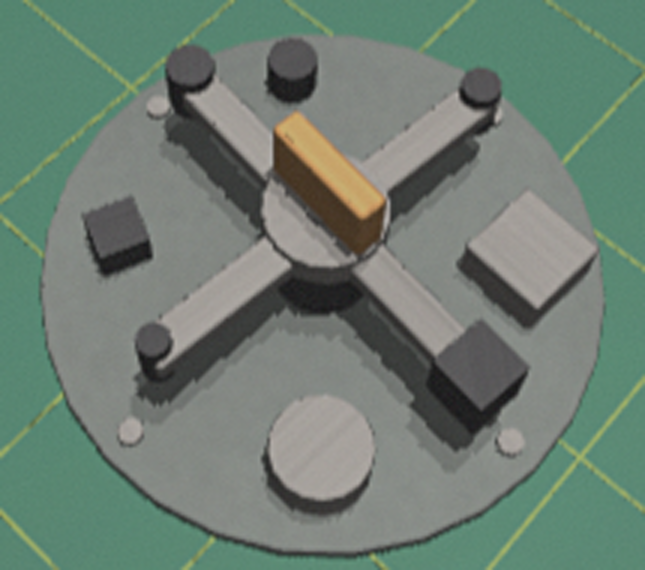

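Run:
```python
from h import *
d=np.load("top0.npz");K,T=d["K"],d["T"]
P=lambda x,y,z:px2w((x+.5)/3.6-.5+190,(y+.5)/3.6-.5+85,z,K,T)
s=np.load("scene0.npz");K2,T2=s["K"],s["T"]
Q=lambda x,y,z:px2w((x+.5)/3-.5+160,(y+.5)/3-.5+155,z,K2,T2)
for n,a,b,z in[("sq",(324,58),(480,367),.078),("anv",(163,132),(531,251),.040),("round",(450,146),(321,447),.040),("bar",(304,251),(330,167),.118),("d_bot",(277,484),(190,66),.078),("dL",(85,245),(481,86),.078),("dR",(518,291),(154,340),.078),("plate",(297.5,297),(323,294),.012)]:
    print(n,P(*a,z),Q(*b,z))
```

```text
sq [ 0.6887 -0.024 ] [ 0.6907 -0.0249]
anv [0.6649 0.0534] [0.667  0.0518]
round [ 0.6563 -0.0869] [ 0.6567 -0.0872]
bar [ 0.5896 -0.012 ] [ 0.5927 -0.0129]
d_bot [0.4909 0.0001] [0.4923 0.    ]
dL [0.6012 0.0871] [0.603  0.0868]
dR [ 0.5779 -0.1109] [ 0.5797 -0.1107]
plate [ 0.5869 -0.0123] [ 0.6012 -0.0225]
```

```bash
cat >> h.py <<'E'
from scipy.spatial.transform import Rotation as Ro
def rem(pos,zang):
    from rig import ctrl
    s=ctrl.get_state(); R=Ro.from_quat(s["orientation"])
    z=np.array([np.cos(zang),np.sin(zang),0]); y=np.array([0,0,-1.]); x=np.cross(y,z)
    G=Ro.from_matrix(np.c_[x,y,z])
    print("t",s["time_s"],"pos",s["ee_pos"],"zang",np.arctan2(*R.as_matrix()[[1,0],2]),"q7",s["joint_pos"][6],"F",s["ft_force"],"g",s["grip_width"])
    print("units shift",R.inv().apply(np.array(pos)-s["ee_pos"])/.05,"rot",np.degrees((R.inv()*G).as_rotvec())/6)
    return R.as_matrix()
E
python3 - <<'E'
from h import *
for a in(np.pi/2-.123,-np.pi/2-.123): print(rem([.5905,-.0121,.25],a))
E
```

```text
t 0.1 pos [0.1511 0.6317 0.3031] zang 1.3360233118837976 q7 -0.07125146291777527 F [-1.7202  0.5165  0.5885] g 0.9994047946847953
units shift [ 11.5417   1.0797 -10.4774] rot [ 0.015  -1.0674  0.0004]
[[ 0.9726 -0.0002  0.2326]
 [-0.2326 -0.0016  0.9726]
 [ 0.0001 -1.     -0.0016]]
t 0.1 pos [0.1511 0.6317 0.3031] zang 1.3360233118837976 q7 -0.07125146291777527 F [-1.7202  0.5165  0.5885] g 0.9994047946847953
units shift [ 11.5417   1.0797 -10.4774] rot [-0.0006 28.9326  0.0227]
[[ 0.9726 -0.0002  0.2326]
 [-0.2326 -0.0016  0.9726]
 [ 0.0001 -1.     -0.0016]]
```

Emit:
apply_moves(moves=[[0.72, 0, -0.65, 0, -0.14, 0, 1], [0.72, 0, -0.65, 0, -0.14, 0, 1], [0.72, 0, -0.65, 0, -0.14, 0, 1], [0.72, 0, -0.65, 0, -0.14, 0, 1], [0.72, 0, -0.65, 0, -0.14, 0, 1], [0.72, 0, -0.65, 0, -0.14, 0, 1], [0.72, 0, -0.65, 0, -0.14, 0, 1], [0.72, 0, -0.65, 0, -0.14, 0, 1]])

```text
time_s: 0.9
ee_pos: [0.3875, 0.3198, 0.2991]
orientation: [0.707, -0.037, 0.033, -0.705]
ft_force: [0.7, 0.6, 0.5]
grip_width: 1.0
```

```bash
python3 -c "
from h import *
rem([.5905,-.0121,.25],np.pi/2-.123)"
```

```text
t 0.9 pos [0.3875 0.3198 0.2991] zang 1.472919347115409 q7 0.7240518098542804 F [0.6561 0.6238 0.4523] g 1.0000718680949727
units shift [ 4.6944  0.9716 -6.2069] rot [ 0.0258  0.2398 -0.0536]
```

Emit:
apply_moves(moves=[[0.58, 0.1, -0.77, 0, 0.03, 0, 1], [0.58, 0.1, -0.77, 0, 0.03, 0, 1], [0.58, 0.1, -0.77, 0, 0.03, 0, 1], [0.58, 0.1, -0.77, 0, 0.03, 0, 1], [0.58, 0.1, -0.77, 0, 0.03, 0, 1], [0.58, 0.1, -0.77, 0, 0.03, 0, 1], [0.58, 0.1, -0.77, 0, 0.03, 0, 1], [0.58, 0.1, -0.77, 0, 0.03, 0, 1]])

```text
time_s: 1.7
ee_pos: [0.5889, -0.023, 0.2572]
orientation: [0.706, -0.045, 0.041, -0.706]
ft_force: [0.7, 0.9, 0.4]
grip_width: 1.0
```

Run:
```python
from h import *
from rig import ctrl
rem([.5905,-.0121,.22],np.pi/2-.123)
f=ctrl.grab_frame("wrist"); cv2.imwrite("pics/w1.png",f["frame"])
K,T=f["camera_matrix"],f["T"];print(T)
np.savez("w1.npz",K=K,T=T)
```

```text
t 1.7 pos [ 0.5889 -0.023   0.2572] zang 1.4487229654645541 q7 1.527044820902938 F [0.718  0.9027 0.4223] g 1.0000949037452163
units shift [0.0092 0.7433 0.2201] rot [ 0.0083  0.0088 -0.0497]
[[ 0.1222  0.9408  0.3161  0.5059]
 [ 0.9925 -0.1154 -0.0401 -0.0119]
 [-0.0013  0.3186 -0.9479  0.327 ]
 [ 0.      0.      0.      1.    ]]
```

View pics/w1.png

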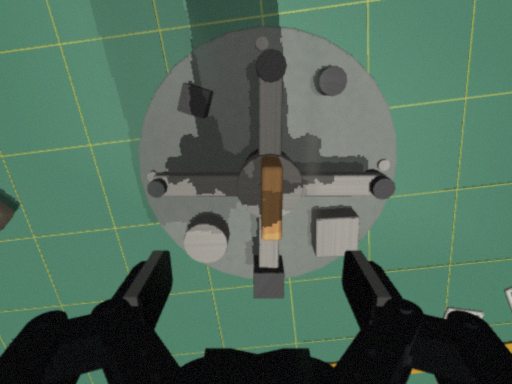

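Emit:
apply_moves(moves=[[0, 0.2, 0.2, 0, 0, -0.05, 1], [0, 0.2, 0, 0, 0, 0, 1], [0, 0.2, 0, 0, 0, 0, 1], [0, 0.2, 0, 0, 0, 0, 1], [0, 0, 0, 0, 0, 0, 1], [0, 0, 0, 0, 0, 0, 1], [0, 0, 0, 0, 0, 0, 1], [0, 0, 0, 0, 0, 0, 1]])

```text
time_s: 2.55
ee_pos: [0.5909, -0.0208, 0.212]
orientation: [0.708, -0.046, 0.045, -0.703]
ft_force: [0.2, 0.5, 0.2]
grip_width: 0.999
```

Run:
```python
from h import *
from rig import ctrl
rem([.5905,-.0121,.156],np.pi/2-.123)
f=ctrl.grab_frame("wrist"); cv2.imwrite("pics/w2.png",f["frame"])
np.savez("w2.npz",K=f["camera_matrix"],T=f["T"])
```

```text
t 2.55 pos [ 0.5909 -0.0208  0.212 ] zang 1.4410281657485684 q7 1.5232574391340241 F [0.1977 0.451  0.2028] g 0.9991365942664922
units shift [-0.0298  1.1186  0.1786] rot [ 0.0661 -0.0647 -0.007 ]
```

View pics/w2.png

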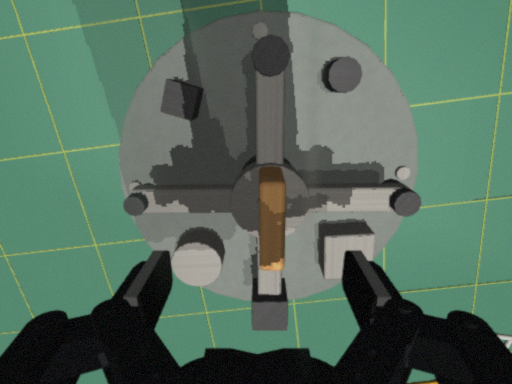

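The bar is about 9 mm off-centre between the jaws, which agrees with the numbers. I'll correct that and descend.

Emit:
apply_moves(moves=[[0, 0.2, 0.2, 0.06, 0, 0, 1], [0, 0.2, 0.1, 0, -0.06, 0, 1], [0, 0.2, 0, 0, 0, 0, 1], [0, 0.2, 0, 0, 0, 0, 1], [0, 0.2, 0, 0, 0, 0, 1], [0, 0.1, 0, 0, 0, 0, 1], [0, 0, 0, 0, 0, 0, 1], [0, 0, 0, 0, 0, 0, 1]])

```text
time_s: 3.4
ee_pos: [0.5927, -0.0047, 0.1513]
orientation: [0.706, -0.044, 0.043, -0.706]
ft_force: [-0.0, -0.4, 1.0]
grip_width: 1.001
```

Run:
```python
from h import *
rem([.5905,-.0121,.156],np.pi/2-.123)
```

```text
t 3.4 pos [ 0.5927 -0.0047  0.1513] zang 1.4477746292016294 q7 1.52581045625425 F [-0.0286 -0.3975  1.0376] g 1.001350103823982
units shift [-0.0254 -0.0947 -0.1528] rot [ 0.0022 -0.0002 -0.0159]
```

Emit:
apply_moves(moves=[[0, -0.12, -0.12, 0, 0, 0, 1], [0, 0, 0, 0, 0, 0, 1], [0, 0, 0, 0, 0, 0, 1], [0, 0, 0, 0, 0, 0, 1], [0, 0, 0, 0, 0, 0, 1], [0, 0, 0, 0, 0, 0, 1], [0, 0, 0, 0, 0, 0, 1], [0, 0, 0, 0, 0, 0, 1]])

```text
time_s: 4.2
ee_pos: [0.593, -0.0116, 0.1597]
orientation: [-0.706, 0.043, -0.044, 0.706]
ft_force: [0.3, -0.7, 0.9]
grip_width: 0.998
```

Run:
```python
from h import *
rem([.5905,-.0121,.156],np.pi/2-.123)
```

```text
t 4.2 pos [ 0.593  -0.0116  0.1597] zang 1.4470878798424112 q7 1.5345937649155739 F [ 0.2501 -0.7251  0.9002] g 0.9984547857995896
units shift [-0.0494  0.0747 -0.0163] rot [-0.0026 -0.0068  0.0173]
```

Well centred. I'll close gently.

Emit:
apply_moves(moves=[[-0.05, 0.03, 0, 0, 0, 0, 0], [0, 0, 0, 0, 0, 0, 0], [0, 0, 0, 0, 0, 0, 0], [0, 0, 0, 0, 0, 0, 0], [0, 0, 0, 0, 0, 0, 0], [0, 0, 0, 0, 0, 0, 0], [0, 0, 0, 0, 0, 0, 0], [0, 0, 0, 0, 0, 0, 0]], newtons=25)

```text
time_s: 5.0
ee_pos: [0.59, -0.012, 0.1579]
orientation: [0.706, -0.043, 0.044, -0.705]
ft_force: [0.2, -0.6, 0.6]
grip_width: 0.183
```

Run:
```python
from h import *
rem([.5905,-.0121,.156],.709+np.pi/2)
```

```text
t 5.0 pos [ 0.59   -0.012   0.1579] zang 1.446917669117417 q7 1.5345886179519703 F [ 0.2043 -0.6273  0.6238] g 0.18285356359974608
units shift [ 0.0101  0.0389 -0.0016] rot [ 0.0111 -7.9534  0.007 ]
```

Emit:
apply_moves(moves=[[0, 0, 0, 0, -0.3, 0, 0], [0, 0, 0, 0, -0.5, 0, 0], [0, 0, 0, 0, -0.5, 0, 0], [0, 0, 0, 0, -0.5, 0, 0], [0, 0, 0, 0, -0.5, 0, 0], [0, 0, 0, 0, -0.5, 0, 0], [0, 0, 0, 0, -0.5, 0, 0], [0, 0, 0, 0, -0.3, 0, 0]])

```text
time_s: 5.8
ee_pos: [0.59, -0.0116, 0.1579]
orientation: [0.7, 0.098, -0.097, -0.7]
ft_force: [0.3, -0.6, -0.1]
grip_width: 0.182
```

Run:
```python
from h import *
rem([.59,-.0121,.157],.709+np.pi/2)
```

```text
t 5.8 pos [ 0.59   -0.0116  0.1579] zang 1.847086789962213 q7 1.8559333752087235 F [ 0.3199 -0.6031 -0.115 ] g 0.181697770610731
units shift [-0.0017  0.0186 -0.0095] rot [ 0.0042 -4.1321  0.0073]
```

Emit:
apply_moves(moves=[[0, 0, 0, 0, -0.5, 0, 0], [0, 0, 0, 0, -0.5, 0, 0], [0, 0, 0, 0, -0.5, 0, 0], [0, 0, 0, 0, -0.5, 0, 0], [0, 0, 0, 0, -0.5, 0, 0], [0, 0, 0, 0, -0.5, 0, 0], [0, 0, 0, 0, -0.5, 0, 0], [0, 0, 0, 0, -0.5, 0, 0]])

```text
time_s: 6.6
ee_pos: [0.5898, -0.0113, 0.1579]
orientation: [-0.662, -0.249, 0.248, 0.662]
ft_force: [-0.2, -0.3, 0.4]
grip_width: 0.185
```

Emit:
apply_moves(moves=[[0, 0, 0, 0, 0, 0, 0], [0, 0, 0, 0, 0, 0, 0], [0, 0, 0, 0, 0, 0, 0], [0, 0, 0, 0, 0, 0, 0], [0, 0, 0, 0, 0, 0, 0], [0, 0, 0, 0, 0, 0, 0], [0, 0, 0, 0, 0, 0, 0], [0, 0, 0, 0, 0, 0, 0]])

```text
time_s: 7.4
ee_pos: [0.5898, -0.0113, 0.1579]
orientation: [-0.662, -0.248, 0.248, 0.662]
ft_force: [0.4, -0.6, 0.7]
grip_width: 0.181
```

Run:
```python
from h import *
from rig import ctrl
rem([.59,-.0121,.157],.709+np.pi/2)
for n in("scene","top"):
    f=ctrl.grab_frame(n)
    im=f["frame"][155:345,160:375] if n=="scene" else f["frame"][85:250,190:355]
    cv2.imwrite(f"pics/{n}3.png",cv2.resize(im,None,fx=3,fy=3,interpolation=cv2.INTER_CUBIC))
```

```text
t 7.4 pos [ 0.5898 -0.0113  0.1579] zang 2.288018138720169 q7 2.211546346963662 F [ 0.4423 -0.632   0.6672] g 0.1807418103361955
units shift [-0.0081  0.0189 -0.0154] rot [0.0005 0.0785 0.005 ]
```

View pics/scene3.png

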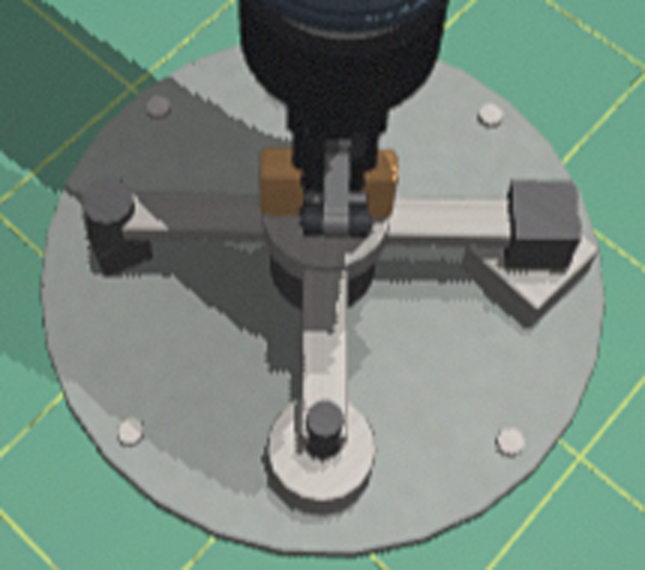

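The scene view shows the square die top at about (543,210), standing over the square anvil. The small round die is over the round anvil. I'll release and go up.

Emit:
apply_moves(moves=[[0, 0, 0, 0, 0, 0, 1], [0, 0, 0, 0, 0, 0, 1], [0, 0, 0, 0, 0, 0, 1], [0, 0, 0, 0, 0, 0, 1], [0, 0, 0, 0, 0, 0, 1], [0, 0, 0, 0, 0, 0, 1], [0, 0, 0, 0, 0, 0, 1], [0, 0, 0, 0, 0, 0, 1]])

```text
time_s: 8.3
ee_pos: [0.59, -0.0111, 0.158]
orientation: [-0.662, -0.248, 0.248, 0.662]
ft_force: [0.6, 0.2, -0.6]
grip_width: 1.0
```

Emit:
apply_moves(moves=[[0, -0.3, 0, 0, 0, 0, 1], [0, -0.5, 0, 0, 0, 0, 1], [0, -0.5, 0, 0, 0, 0, 1], [0, -0.5, 0, 0, 0, 0, 1], [0, -0.5, 0, 0, 0, 0, 1], [0, -0.3, 0, 0, 0, 0, 1], [0, 0, 0, 0, 0, 0, 1], [0, 0, 0, 0, 0, 0, 1]])

```text
time_s: 9.1
ee_pos: [0.59, -0.0113, 0.2998]
orientation: [0.663, 0.25, -0.246, -0.662]
ft_force: [0.6, -0.5, -0.2]
grip_width: 1.0
```

Run:
```python
from h import *
from rig import ctrl
rem([.59,-.0121,.157],.709+np.pi/2)
s=np.load("scene0.npz")
for n in("scene","top","wrist"):
    f=ctrl.grab_frame(n); im=f["frame"]
    if n=="scene": im=cv2.resize(im[155:345,160:375],None,fx=3,fy=3,interpolation=cv2.INTER_CUBIC)
    if n=="top": im=cv2.resize(im[85:250,190:355],None,fx=3.6,fy=3.6,interpolation=cv2.INTER_CUBIC)
    cv2.imwrite(f"pics/{n}4.png",im)
    print(ctrl.get_state()["time_s"])
```

```text
t 9.1 pos [ 0.59   -0.0113  0.2998] zang 2.2872405217414133 q7 2.2197886520073142 F [ 0.6452 -0.5253 -0.2495] g 0.9996051326371399
units shift [-0.0219  2.8566 -0.0054] rot [0.0232 0.0711 0.0403]
9.15
9.2
9.25
```

View pics/scene4.png

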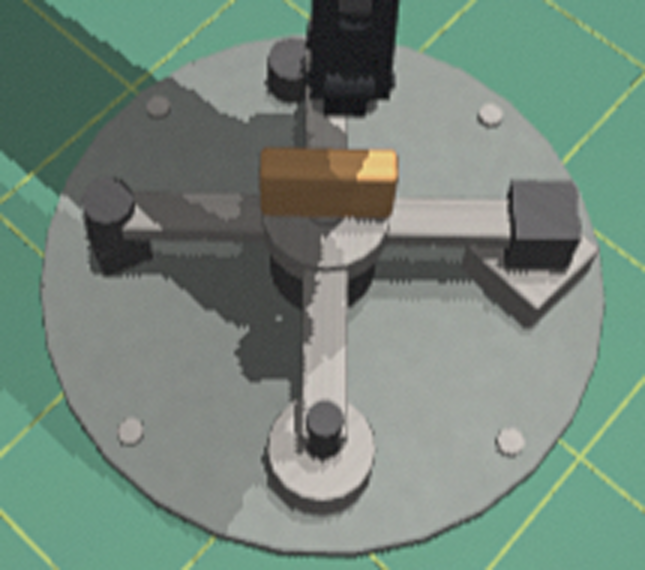

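View pics/top4.png

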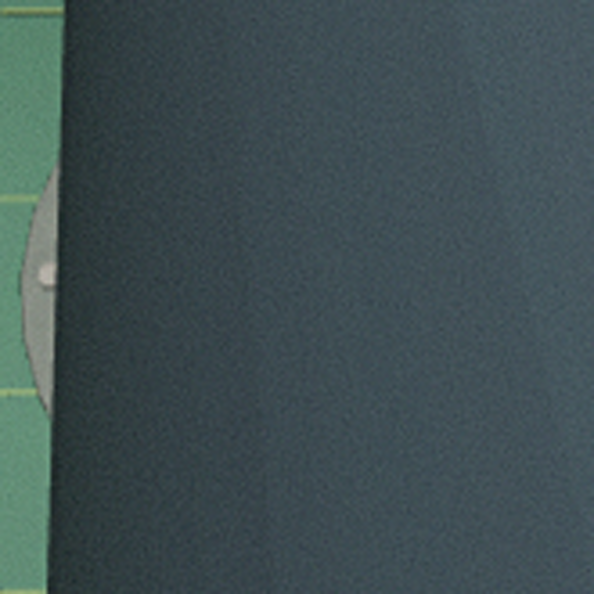

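The scene view shows the square die top at (544,211) and the bar free of the gripper. The arm blocks the top view.

Run:
```python
from h import *
s=np.load("scene0.npz");K2,T2=s["K"],s["T"]
Q=lambda x,y,z:px2w((x+.5)/3-.5+160,(y+.5)/3-.5+155,z,K2,T2)
a=Q(544,211,.078);b=Q(531,251,.040);print(a,b,np.linalg.norm(a-b))
from rig import ctrl
a=cv2.imread("pics/scene4.png");f=ctrl.grab_frame("scene")["frame"]
im=cv2.resize(f[155:345,160:375],None,fx=3,fy=3,interpolation=cv2.INTER_CUBIC)
print(cv2.absdiff(a,im)[170:330,460:600].mean())
```

```text
[0.6658 0.0534] [0.667  0.0518] 0.0020360569725491546
1.2123660714285713
```

The die is about 2 mm from the anvil centre, it isn't moving, and the gripper is clear.

```bash
python3 -c "
from rig import ctrl
print(ctrl.hand_in())"
```

```text
the job is handed in; nothing more can be done
None
```

The square die now stands over the square anvil. I gripped the wooden bar at 25 N, turned the turret about 48° counter-clockwise (the shorter way), released it and raised the gripper straight up about 140 mm. I handed the job in at about 9.3 s.

**Position:** in the scene camera, the die centre is about 2 mm from the anvil centre, against a limit of 16 mm. The camera calibration is also only good to about 2 mm.

**At rest:** two scene pictures 0.15 s apart showed no visible movement around the die.

**Contact:** the gripper is clear of the bar, and the wrist force was under 2 N in every reading I took.

**Not checked:** the top camera could not confirm the final position because the arm blocked its view. The final check rests on the scene camera alone. Before the move, the two cameras agreed to about 3 mm on the dies, anvils and bar. They differed by about 17 mm on the plate's outline centre, which I did not use.

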